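# Clear the stack on the spray bench

## Robot

A 6-joint arm with a two-finger parallel gripper is mounted at the origin on the work surface. World frame = base frame: x ahead of the robot, y to its left, z up, the work surface at z = 0. Lengths are in m, angles in rad, forces in N, time in s.
With the tool pointing down it reaches from about 0.35 to 0.775 m from the base axis. Payload 7.3 kg.
Tool frame: the origin (TCP) lies where the fingers leave the gripper's body, on its centre line; the fingertips stand 66 mm ahead of it and the grasp point (between the pads) lies 47 mm ahead of it (arm.tcp_to_grasp is the distance from the TCP to the grasp point, in m); x points along the fingers, z is the direction in which the jaws open and shut, and the axes are right-handed (so a half turn about x gives the same grasp; the last joint's range is limited). The gripper opens to 92 mm and grips with 3 to 60 N. Pads are 19 mm wide; open, the fingers measure 130 mm over their backs; the gripper's body (75 mm by 190 mm) begins 47 mm behind the grasp point.
Start: joints at [-1.249, 0.342, 1.524, -0, 1.275, -0.146], TCP at [0.237, -0.469, 0.292] pointing down, gripper open.
Joint ranges: [-2.53, 2.53], [-0.77, 2.02], [0.04, 2.7], [-1, 4.14], [0.28, 2.66], [-3.11, 3.11]. Speed limits (rad/s): [2.57, 2.57, 3.14, 3.14, 3.14, 3.14].

## Interface

Orientations are given as a unit quaternion [w, x, y, z].
In Python, from station import sensors, cams, arm gives the robot as it stands.
- The arm moves only by the tool servo_tool, never from a script. Its argument "steps" is a list of rows, each an object with "travel": the shift along the tool's x, y, z in cm, a list of three; "angular": the turn, a rotation vector about the tool's x, y, z in rad, a list of three; "gripper": the opening, from -1 (shut) to 1 (fully open), so that 0 is half open. A call has 1 to 5 rows; each row is the pose to reach, as a shift and turn from the pose commanded when the call began, along the tool's axes at that moment; what a row does not reach only later rows make up. A row lasts 1/8 s, in which the tool goes at most 62.5 mm and 10.7 degrees, less where a joint would pass 70% of its speed; a pose out of reach is approached as far as the arm can. A call with a gripper value outside its range is refused whole. The fingers move at their own pace and stop on an object; the grip force is fixed at half the most. Time passes only in rows, so rows that repeat a pose let the fingers close. It gives the time, the measured TCP pose, the force and the opening at its end, in the units of the state.
- sensors.state(): the state, without advancing time (a new reading comes with each control period).
- cams.grab_frame(name): name is "side" or "top"; returns the picture (400x640x3 uint8, blue, green, red); there is no depth.
- cams.camera_info(name): a dict with "mtx" (3x3 intrinsics, pixels), "k1" (the pictures are not rectified: a ray, as slopes to the right and down, at radius r is drawn at 1 + k1 r^2 times it, then the intrinsics apply), "R" (3x3) and "t" (3): a world point X has camera coordinates R X + t. Camera axes: x right, y down, z forward; pixel columns grow to the right and rows downward; lengths in m; the calibration is good to about 2 mm. A picture is of the moment at which its call begins. camera_info takes no time and is no camera call.
- arm.job_done(): hands the job in, once; it reports no verdict.
The state is a dict: "t": time; "q": joint angles; "dq": joint speeds; "tau": joint torques, N m; "eef_pos": TCP position; "orientation": TCP orientation; "force": force on the tool from outside, world axes, zero at the start; "torque": the same for the moment, N m; "opening": finger opening in m.
Only numpy, scipy, OpenCV 4.12 (cv2) and the standard library are available. Lean on these libraries where they do the work, as an engineer would, in place of code of your own. Each camera call takes 0.05 s, during which the arm holds its last target. There are 200 camera calls.

## Task

Someone has piled the small kit in one stack on the spray bench. Take it apart from the top and put each thing where it belongs: the jar standing in the small round dish, the tape roll threaded flat over the upright post, the closed tin standing in the large round dish, and the sanding block flat inside the rectangular tray, lying along it. Do not drop anything or tip over the jar or tin, and leave the mixing cup and the bottle standing where they are.

Things in the scene. Friction and masses are not known exactly. Their poses are not given: they have to be found in the camera images.
- jar_c (a point): Small closed amber jar with a black lid, top of the stack. Round, 45 mm tall: body 36 mm across for the lower 33 mm, lid 38 mm across for the upper 12 mm. About 90 g. The point is its centre, 22.5 mm above its underside; z up along its axis. It stands on the tape roll.
- roll_c (a point): Roll of plain yellow masking tape lying flat, second from the top, standing on the tin: 54 mm outside, round hole 30 mm right through, 36 mm high. About 60 g. The point is the centre of the roll, half-way up (18 mm above its underside); z along the hole, up.
- tin_c (a point): Closed round steel tin with a paper band, third from the top, standing on the sanding block: 66 mm across (67 mm over the rims), 64 mm tall. About 280 g. The point is its centre, 32 mm above its underside; z up.
- block_c (a point): Cork sanding block with a grey abrasive sole, bottom of the stack, lying on the bench: 110 mm (its x) by 64 mm (its y) by 36 mm high. About 160 g. The point is its centre, 18 mm above its underside; z up.
- jar_dish: Small round aluminium dish, fixed to the bench: 62 mm outside, about 54 mm inside at the floor, rim 10 mm high, floor 3 mm thick. Origin at the centre of its underside, on the bench; z up. Place of the jar.
- tin_dish: Large round aluminium dish, fixed to the bench: 92 mm outside, about 84 mm inside at the floor, rim 12 mm high, floor 3 mm thick. Origin at the centre of its underside, on the bench; z up. Place of the tin.
- spindle: Tape holder, fixed to the bench: round steel base 80 mm across and 8 mm thick with an upright steel post 12 mm thick in its middle, rounded top 56 mm above the bench. Origin at the centre of the underside of the base; z up along the post. Place of the tape roll, which rests on the base.
- block_tray: Rectangular aluminium tray, fixed to the bench, turned at some angle: outside 138 mm (its x) by 92 mm (its y), walls 4 mm thick and 10 mm high overall, inside 130 by 84 mm, floor 4 mm thick. Origin at the centre of its underside, on the bench; z up. Place of the sanding block, long side along x.
- cup_c (a point): Bystander: open white mixing cup, loose, 72 mm across the rim, 80 mm tall. The point is its centre, 40 mm up. Leave it alone.
- bottle_c (a point): Bystander: grey plastic bottle with a black cap, loose, 52 mm across, 120 mm tall. The point is on its axis, 60 mm up. Leave it alone.
Mind the look-alikes: they are no part of the job. Leave any blue or red look-alike of the part that bears tin_c alone.

How it is judged:
By the outcome, as a careful person would: the job done as asked, in the order asked, and still so for the second after the job is handed in, with the robot touching nothing.
It also fails if it takes over 131 s, if anything falls off the work surface, if the arm or the gripper's body presses on something with over 40 N, if the wrist force passes 120 N, or if a joint passes its speed limit or range.

## Working session

There is one attempt and no reset: what is moved stays moved. The work goes in short steps, Python scripts to look and compute and a tool call to move; the robot and the scene stay as the last step left them, time stands still between calls to the robot, and variables do not carry over. Pictures are saved under pics/ and viewed, about 12 in all and at most 16, crops included, and the job is handed in when it is done.

Besides the shell and the picture viewer there is one more tool, called as a command line: name --argument value ..., lists and objects as JSON in quotes. servo_tool: Moves the arm, as the interface text tells. Its arguments: {"type":"object","properties":{"steps":{"type":"array"}},"required":["steps"]}

```bash
mkdir -p pics; ls; python3 - <<'E'
from station import sensors,cams,arm
import cv2
s=sensors.state()
print(s['t'],s['eef_pos'],s['orientation'],s['opening'],arm.tcp_to_grasp)
for n in('side','top'):
    cv2.imwrite(f'pics/{n}0.png',cams.grab_frame(n)); print(n,cams.camera_info(n))
E
```

```text
pics
0.0 [ 0.23664495 -0.46828168  0.29154342] [ 0.60184122  0.37085336  0.60269539 -0.37015294] 0.09168575214494155 0.0467
side {'mtx': array([[441.04969306,   0.        , 313.49858515],
       [  0.        , 441.04969306, 200.49608257],
       [  0.        ,   0.        ,   1.        ]]), 'k1': -0.09204309432873993, 'R': array([[-0.91490772, -0.40351462,  0.01094601],
       [-0.21467859,  0.46342909, -0.85973634],
       [ 0.34184348, -0.78892929, -0.5106208 ]]), 't': array([0.47886769, 0.18407561, 1.00194867])}
top {'mtx': array([[517.27869453,   0.        , 316.46934244],
       [  0.        , 517.27869453, 194.67154742],
       [  0.        ,   0.        ,   1.        ]]), 'k1': 0.033684353553703375, 'R': array([[ 0.00372036, -0.99978329, -0.02048264],
       [-0.99747917, -0.00225877, -0.07092393],
       [ 0.0708623 ,  0.02069487, -0.99727141]]), 't': array([0.06818383, 0.48943432, 1.27289191])}
```

View pics/side0.png

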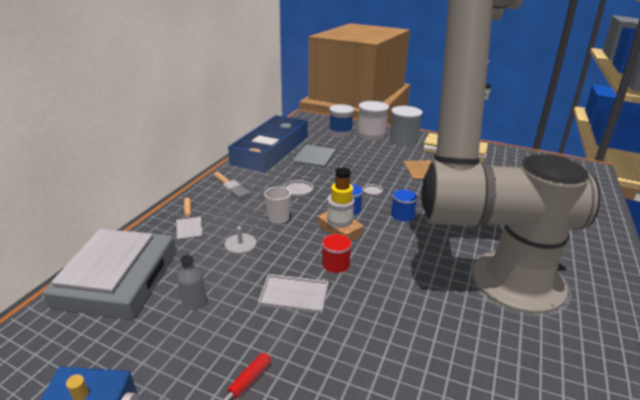

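View pics/top0.png

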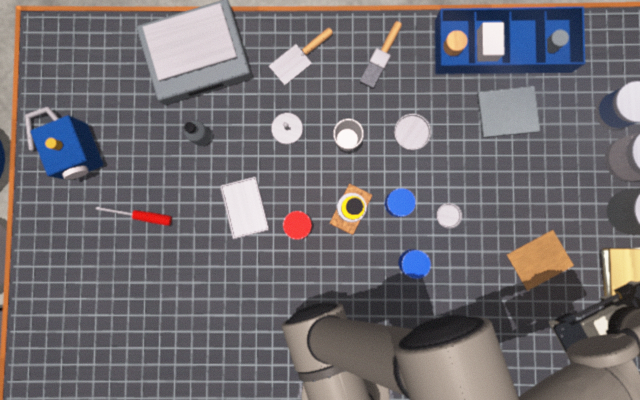

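Side: stack at column ~342 (jar row 180, roll 192, tin 210, block 225). Look-alikes: blue tins at (403,205) and (353,200), and a red tin at (337,253). Spindle (240,241), large dish (298,188), small dish (373,190), tray (294,292).
Top: stack (352,207), red (297,225), blue (401,202) and (415,264), spindle (287,128), large dish (412,132), small dish (449,215), tray (244,208), cup (348,134), bottle (195,132). The tin meant is the white or steel one inside the stack, not the blue or red ones.

```bash
cat > h.py <<'E'
import numpy as np, cv2
from scipy.spatial.transform import Rotation as Ro
from station import sensors,cams,arm
def ray(n,u,v):
    c=cams.camera_info(n);K=c['mtx'];d=np.array([(u-K[0,2])/K[0,0],(v-K[1,2])/K[1,1]]);s=d.copy()
    for _ in range(10): s=d/(1+c['k1']*(s@s))
    R,t=c['R'],c['t'];return -R.T@t,R.T@np.array([s[0],s[1],1])
def onz(n,u,v,z):
    o,d=ray(n,u,v);return (o+d*(z-o[2])/d[2])
def proj(n,X):
    c=cams.camera_info(n);p=c['R']@np.array(X)+c['t'];s=p[:2]/p[2];s=s*(1+c['k1']*(s@s));return c['mtx'][:2,:2]@s+c['mtx'][:2,2]
def state():
    s=sensors.state();q=s['orientation'];R=Ro.from_quat([q[1],q[2],q[3],q[0]]).as_matrix();return s,R
def blob(m,u,v,r):
    "largest contour of mask within r of u,v"
    k=np.zeros_like(m);cv2.circle(k,(int(u),int(v)),r,255,-1)
    cs,_=cv2.findContours(m&k,cv2.RETR_EXTERNAL,cv2.CHAIN_APPROX_NONE)
    return max(cs,key=cv2.contourArea)
def go(grasp,jawdir=None):
    "travel cm (tool axes) and angular to bring grasp point to world position, pointing down, jaws along jawdir angle"
    s,R=state();p=s['eef_pos'];g=np.array(grasp,float)
    z=R[:,2]
    a=np.arctan2(z[1],z[0]) if jawdir is None else jawdir
    best=None
    for b in (a,a+np.pi):
        x=np.array([0,0,-1.]);zz=np.array([np.cos(b),np.sin(b),0]);T=np.c_[x,np.cross(zz,x),zz]
        rv=Ro.from_matrix(R.T@T).as_rotvec()
        if best is None or np.linalg.norm(rv)<np.linalg.norm(best): best=rv
    tcp=g+np.array([0,0,arm.tcp_to_grasp])
    tr=R.T@(tcp-p)*100
    print('travel',tr.round(2),'ang',best.round(3),'steps~',round(max(np.linalg.norm(tr)/6.25,np.linalg.norm(best)/.187),1))
E
python3 - <<'E'
from h import *
s,R=state();print(R.round(3))
im=cams.grab_frame('top');sd=cams.grab_frame('side')
cv2.imwrite('pics/c1.png',cv2.resize(im[95:250,210:475],None,fx=3,fy=3,interpolation=cv2.INTER_CUBIC))
cv2.imwrite('pics/c2.png',cv2.resize(sd[155:315,215:425],None,fx=3.7,fy=3.7,interpolation=cv2.INTER_CUBIC))
hsv=cv2.cvtColor(im,cv2.COLOR_BGR2HSV)
g=((hsv[...,1]<60)&(hsv[...,2]>120)).astype(np.uint8)*255
for n,u,v,r,z in [('spin',287,128,18,.008),('tind',412,132,22,.012),('jard',449,215,16,.010),('tray',244,208,38,.010)]:
    m=cv2.morphologyEx(g,cv2.MORPH_OPEN,np.ones((4,4)))
    c=blob(m,u,v,r);c=cv2.convexHull(c);(a,b),w,ang=cv2.minAreaRect(c);P=np.array([onz('top',*p[0],z)[:2] for p in c.astype(float)])
    rr=cv2.minAreaRect((P*1000).astype(np.float32));print(n,(a,b),w,'world',rr)
y=((hsv[...,0]>20)&(hsv[...,0]<35)&(hsv[...,1]>150)).astype(np.uint8)*255
c=cv2.convexHull(blob(y,352,207,20)); P=np.array([onz('top',*p[0],.136)[:2] for p in c.astype(float)]);print('roll',cv2.minEnclosingCircle((P*1000).astype(np.float32)))
k=(hsv[...,2]<70).astype(np.uint8)*255
c=blob(k,355,206,11);P=np.array([onz('top',*p[0],.181)[:2] for p in c.astype(float)]);print('jar',cv2.minEnclosingCircle((P*1000).astype(np.float32)))
o=((hsv[...,0]>5)&(hsv[...,0]<20)&(hsv[...,1]>70)&(hsv[...,2]>70)).astype(np.uint8)*255
c=cv2.convexHull(blob(o|y,352,208,28)); P=np.array([onz('top',*p[0],.036)[:2] for p in c.astype(float)]);print('block',cv2.minAreaRect((P*1000).astype(np.float32)))
E
```

```text
[[-0.     0.893  0.451]
 [ 0.001  0.451 -0.893]
 [-1.     0.    -0.001]]
spin (287.5, 129.0) (32.0, 31.0) world ((657.0384521484375, 144.10330200195312), (82.19784545898438, 78.8588638305664), 0.3063604235649109)
tind (414.0, 132.0) (36.0, 38.0) world ((648.301513671875, -174.9598388671875), (95.06173706054688, 91.58401489257812), 89.6661376953125)
jard (450.0, 216.0) (26.0, 26.0) world ((437.4725646972656, -262.1874084472656), (64.58609771728516, 64.25553131103516), 0.1647121161222458)
tray (244.43844604492188, 209.30450439453125) (59.02436447143555, 40.8724365234375) world ((452.64788818359375, 250.583740234375), (148.64939880371094, 102.49352264404297), 12.38239574432373)
roll ((452.2220458984375, -14.32332992553711), 25.817995071411133)
jar ((453.1592102050781, -15.387412071228027), 15.81395435333252)
block ((457.8656311035156, -19.231809616088867), (54.03013229370117, 51.45808410644531), 0.007699894718825817)
```

View pics/c1.png

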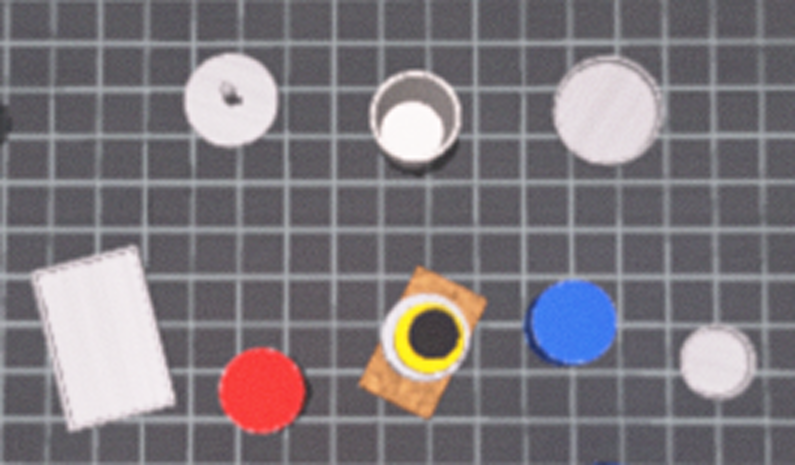

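View pics/c2.png

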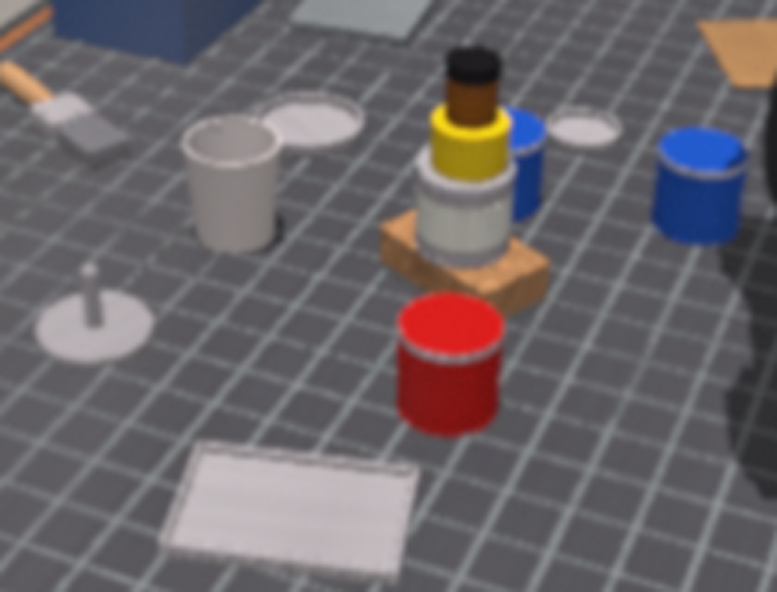

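c1/c2: the stack's tin is the white-banded steel one, on the cork block at crop c1 (425,337). The red tin at c1 (262,390) and the blue one at c1 (573,322) are the look-alikes. The jar lid is at c1 (435,333) and c2 (473,57). Now I work out all positions.

```bash
python3 - <<'E'
from h import *
f=lambda u,v:((u+.5)/3-.5+210,(v+.5)/3-.5+95)
g=lambda u,v:((u+.5)/3.7-.5+215,(v+.5)/3.7-.5+155)
W=lambda n,p,z:onz(n,*p,z)[:2].round(4)
def tri(a,b):
    (o,d),(p,e)=ray('top',*a),ray('side',*b);A=np.c_[d,-e];s=np.linalg.lstsq(A,p-o,rcond=None)[0]
    return ((o+d*s[0]+p+e*s[1])/2).round(4),np.linalg.norm(o+d*s[0]-p-e*s[1]).round(4)
print('jar top',W('top',f(435,333),.181),'side',W('side',g(473,57),.181), tri(f(435,333),g(473,57)))
print('roll top',W('top',f(430,337),.136),'side',W('side',g(471,117),.136))
print('tin top',W('top',f(425,337),.100),'side',W('side',g(465,176),.100))
C=[W('top',f(*p),.036) for p in [(420,267),(487,302),(428,418),(360,384)]]
print('block',C,np.mean(C,0)); d=C[0]-C[3]+C[1]-C[2];print(np.degrees(np.arctan2(d[1],d[0])))
C=[W('top',f(*p),.010) for p in [(33,271),(136,246),(175,404),(70,431)]]
print('tray',C,np.mean(C,0)); d=C[0]-C[3]+C[1]-C[2];print(np.degrees(np.arctan2(d[1],d[0])))
C=[W('side',g(*p),.010) for p in [(165,545),(200,441),(418,465),(395,579)]];print('tray side',np.mean(C,0))
for n,p,q,z in [('jard',(718,361),(584,127),.010),('tind',(608,110),(311,120),.012),('spin',(231,100),(95,325),.008),('cup',(415,118),(232,138),.08),('red',(262,390),(451,324),.064),('blue',(573,322),(700,150),.064)]:
    print(n,W('top',f(*p),z),W('side',g(*q),z))
print('bottle',W('top',(199,134),.0))
go([.453,-.017,.25])
E
```

```text
jar top [ 0.4539 -0.0168] side [ 0.4535 -0.0115] (array([ 0.4546, -0.0168,  0.1783]), np.float64(0.0013))
roll top [ 0.4531 -0.0155] side [ 0.4528 -0.0116]
tin top [ 0.4548 -0.0134] side [0.449  0.0055]
block [array([ 0.5153, -0.0123]), array([ 0.4866, -0.0671]), array([ 0.3918, -0.0187]), array([0.4193, 0.0367])] [ 0.45325 -0.01535]
-27.04350168007658
tray [array([0.5137, 0.3115]), array([0.535 , 0.2251]), array([0.4025, 0.1908]), array([0.3798, 0.2783])] [0.45775  0.251425]
14.21827869185255
tray side [0.456375 0.256375]
jard [ 0.4399 -0.2599] [ 0.4377 -0.252 ]
tind [ 0.6499 -0.1708] [ 0.6455 -0.1644]
spin [0.6595 0.1462] [0.6583 0.1502]
cup [ 0.6304 -0.0065] [ 0.6326 -0.0053]
red [0.4137 0.1151] [0.4131 0.1203]
blue [ 0.4688 -0.133 ] [ 0.3237 -0.16  ]
bottle [0.6454 0.3712]
travel [ -0.46  39.66 -30.54] ang [-0.    -0.001 -0.   ] steps~ 8.0
```

servo_tool --steps '[{"travel":[0,39.8,-30.6],"angular":[0.943,0,0],"gripper":1},{"travel":[0,39.8,-30.6],"angular":[0.943,0,0],"gripper":1},{"travel":[0,39.8,-30.6],"angular":[0.943,0,0],"gripper":1},{"travel":[0,39.8,-30.6],"angular":[0.943,0,0],"gripper":1},{"travel":[0,39.8,-30.6],"angular":[0.943,0,0],"gripper":1}]'

```text
t: 0.82
eef_pos: [0.3608, -0.213, 0.2924]
orientation: [0.396, 0.586, 0.395, -0.586]
force: [1.2, -0.7, -1.1]
opening: 0.092
```

```bash
python3 -c "
from h import *
print(state()[0]['eef_pos'],state()[0]['t']);go([.454,-.0155,.225],np.radians(63))"
```

```text
[ 0.36082605 -0.21301746  0.29237331] 0.825
travel [  2.07   1.25 -21.8 ] ang [ 0.088  0.    -0.   ] steps~ 3.5
```

servo_tool --steps '[{"travel":[2,1.25,-21.8],"angular":[0.088,0,0],"gripper":1},{"travel":[2,1.25,-21.8],"angular":[0.088,0,0],"gripper":1},{"travel":[2,1.25,-21.8],"angular":[0.088,0,0],"gripper":1},{"travel":[2,1.25,-21.8],"angular":[0.088,0,0],"gripper":1},{"travel":[2,1.25,-21.8],"angular":[0.088,0,0],"gripper":1}]'

```text
t: 1.45
eef_pos: [0.4527, -0.0149, 0.2719]
orientation: [-0.372, -0.601, -0.372, 0.601]
force: [0.2, -0.5, 0.2]
opening: 0.0922
```

```bash
python3 -c "
from h import *
print(state()[0]['eef_pos'],state()[0]['t']);go([.454,-.0155,.165],np.radians(63))
cv2.imwrite('pics/c3.png',cv2.resize(cams.grab_frame('side')[90:250,240:440],None,fx=3.5,fy=3.5,interpolation=cv2.INTER_CUBIC))"
```

```text
[ 0.45273912 -0.01491753  0.27186594] 1.45
travel [ 6.02  0.14 -0.  ] ang [0.009 0.    0.001] steps~ 1.0
```

View pics/c3.png

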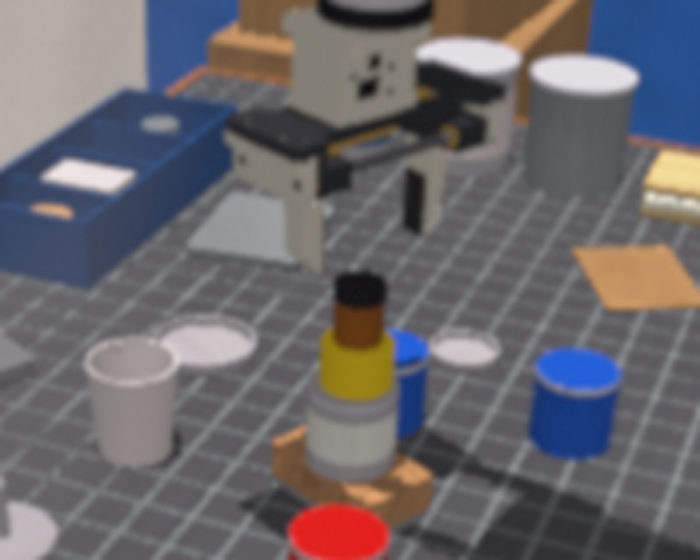

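The fingers at c3 (305,262) and (425,230) straddle the jar at (360,290). I descend and close.

servo_tool --steps '[{"travel":[3,0.1,0],"angular":[0.009,0,0],"gripper":1},{"travel":[6,0.1,0],"angular":[0.009,0,0],"gripper":1},{"travel":[6,0.1,0],"angular":[0.009,0,0],"gripper":1},{"travel":[6,0.1,0],"angular":[0.009,0,0],"gripper":0},{"travel":[6,0.1,0],"angular":[0.009,0,0],"gripper":-0.4}]'

```text
t: 2.12
eef_pos: [0.4539, -0.0177, 0.2135]
orientation: [0.369, 0.604, 0.367, -0.603]
force: [0.8, -0.7, 0.5]
opening: 0.0762
```

servo_tool --steps '[{"travel":[0,0,0],"angular":[0,0,0],"gripper":-0.6},{"travel":[0,0,0],"angular":[0,0,0],"gripper":-0.6},{"travel":[0,0,0],"angular":[0,0,0],"gripper":-0.6},{"travel":[0,0,0],"angular":[0,0,0],"gripper":-0.6},{"travel":[0,0,0],"angular":[0,0,0],"gripper":-0.6}]'

```text
t: 2.75
eef_pos: [0.4534, -0.0171, 0.2123]
orientation: [0.368, 0.604, 0.368, -0.604]
force: [-0.5, -0.0, 1.4]
opening: 0.0369
```

servo_tool --steps '[{"travel":[-1,0,0],"angular":[0,0,0],"gripper":-0.6},{"travel":[-3,0,0],"angular":[0,0,0],"gripper":-0.6},{"travel":[-6,0,0],"angular":[0,0,0],"gripper":-0.6},{"travel":[-6,0,0],"angular":[0,0,0],"gripper":-0.6}]'

```text
t: 3.25
eef_pos: [0.4543, -0.0173, 0.2746]
orientation: [0.37, 0.605, 0.367, -0.602]
force: [-0.3, -0.3, -0.5]
opening: 0.0368
```

```bash
python3 -c "
from h import *
s=state()[0];print(s['eef_pos'],s['t'],s['opening'],s['force'])
im=cams.grab_frame('side')[90:250,240:440];t=cams.grab_frame('top')[110:250,260:460]
cv2.imwrite('pics/c4.png',np.hstack([cv2.resize(im,(500,400)),cv2.resize(t,(300,210))[:400].copy() if 0 else cv2.copyMakeBorder(cv2.resize(t,(300,210)),0,190,0,0,0)]))
go([.439,-.2575,.20],np.radians(63))"
```

```text
[ 0.45432495 -0.0173474   0.2745772 ] 3.25 0.03681072491519586 [-0.25017656 -0.32906518 -0.51586724]
travel [ 2.55  9.74 22.02] ang [-0.004  0.    -0.   ] steps~ 3.9
```

View pics/c4.png

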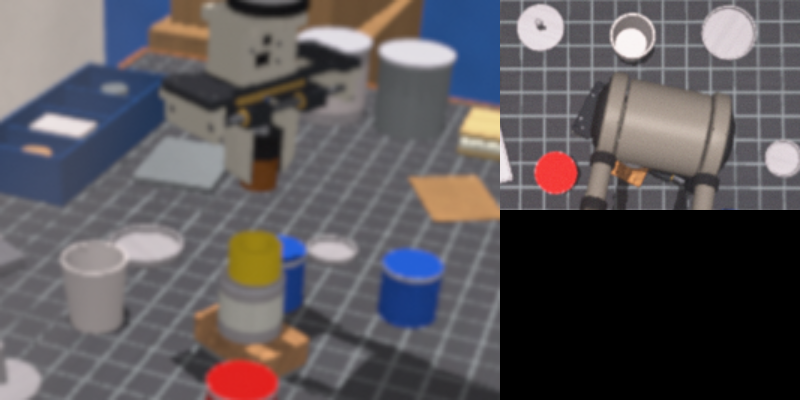

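c4: the jar is held upright at (262,165), and the roll, tin and block stand undisturbed. I carry it to the small dish.

servo_tool --steps '[{"travel":[2.5,9.7,22],"angular":[0,0,0],"gripper":-0.6},{"travel":[2.5,9.7,22],"angular":[0,0,0],"gripper":-0.6},{"travel":[2.5,9.7,22],"angular":[0,0,0],"gripper":-0.6},{"travel":[8,9.7,22],"angular":[0,0,0],"gripper":-0.6},{"travel":[11.5,9.7,22],"angular":[0,0,0],"gripper":-0.6}]'

```text
t: 3.98
eef_pos: [0.4382, -0.2596, 0.1553]
orientation: [-0.368, -0.604, -0.367, 0.604]
force: [0.9, -0.2, -0.2]
opening: 0.037
```

servo_tool --steps '[{"travel":[0,0,0],"angular":[0,0,0],"gripper":-0.6},{"travel":[0,0,0],"angular":[0,0,0],"gripper":-0.6}]'

```text
t: 4.22
eef_pos: [0.4394, -0.2568, 0.1582]
orientation: [0.369, 0.604, 0.368, -0.603]
force: [0.3, 1.0, 0.1]
opening: 0.0372
```

```bash
python3 -c "
from h import *
s=state()[0];print(s['eef_pos'],s['t'],s['opening'],s['force'])
im=cams.grab_frame('side')[100:220,290:470]
cv2.imwrite('pics/c5.png',cv2.resize(im,None,fx=4,fy=4,interpolation=cv2.INTER_CUBIC))
go([.439,-.2575,.035],np.radians(63))"
```

```text
[ 0.43939236 -0.25681175  0.15820414] 4.225 0.037215181680261875 [0.32230924 0.96023024 0.08037913]
travel [ 7.73 -0.07  0.09] ang [-0.003  0.    -0.002] steps~ 1.2
```

View pics/c5.png

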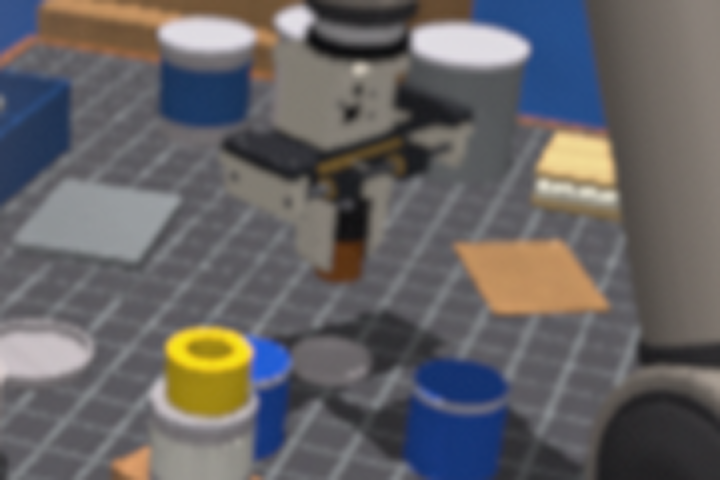

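c5: the jar bottom at (340,278) hangs over the dish at (330,358). The offset fits the perspective. I lower it.

servo_tool --steps '[{"travel":[4,0,0.1],"angular":[0,0,0],"gripper":-0.6},{"travel":[7,0,0.1],"angular":[0,0,0],"gripper":-0.6},{"travel":[7.7,0,0.1],"angular":[0,0,0],"gripper":-0.6},{"travel":[7.7,0,0.1],"angular":[0,0,0],"gripper":-0.6}]'

```text
t: 4.78
eef_pos: [0.4394, -0.2581, 0.0817]
orientation: [0.369, 0.604, 0.368, -0.603]
force: [0.4, -0.2, -0.6]
opening: 0.037
```

servo_tool --steps '[{"travel":[0.15,0,0],"angular":[0,0,0],"gripper":-0.6},{"travel":[0.15,0,0],"angular":[0,0,0],"gripper":-0.6}]'

```text
t: 5.03
eef_pos: [0.439, -0.2583, 0.0798]
orientation: [0.369, 0.604, 0.368, -0.603]
force: [-0.2, 0.5, -0.5]
opening: 0.037
```

servo_tool --steps '[{"travel":[0.15,0,0],"angular":[0,0,0],"gripper":-0.6},{"travel":[0.15,0,0],"angular":[0,0,0],"gripper":-0.6}]'

```text
t: 5.28
eef_pos: [0.4392, -0.2584, 0.0792]
orientation: [0.369, 0.604, 0.367, -0.603]
force: [-2.2, 3.3, 13.5]
opening: 0.0373
```

Contact (13 N). I release and rise.

servo_tool --steps '[{"travel":[-0.1,0,0],"angular":[0,0,0],"gripper":-0.05},{"travel":[-0.1,0,0],"angular":[0,0,0],"gripper":0.2},{"travel":[-0.1,0,0],"angular":[0,0,0],"gripper":0.6},{"travel":[-0.1,0,0],"angular":[0,0,0],"gripper":0.6},{"travel":[-0.1,0,0],"angular":[0,0,0],"gripper":0.6}]'

```text
t: 5.9
eef_pos: [0.4385, -0.2581, 0.0782]
orientation: [-0.368, -0.604, -0.368, 0.604]
force: [0.3, 0.3, -0.9]
opening: 0.0733
```

servo_tool --steps '[{"travel":[-5,0,0],"angular":[0,0,0],"gripper":0.8},{"travel":[-10,0,0],"angular":[0,0,0],"gripper":1},{"travel":[-15,0,0],"angular":[0,0,0],"gripper":1},{"travel":[-15,0,0],"angular":[0,0,0],"gripper":1}]'

```text
t: 6.4
eef_pos: [0.4399, -0.2591, 0.2321]
orientation: [0.371, 0.605, 0.365, -0.603]
force: [0.1, 0.3, -0.7]
opening: 0.0913
```

```bash
python3 -c "
from h import *
s=state()[0];print(s['eef_pos'],s['t'],s['opening'],s['force'])
im=cams.grab_frame('side');t=cams.grab_frame('top')
a=cv2.resize(im[150:240,310:430],(480,360));b=cv2.copyMakeBorder(t[120:240,330:475],0,0,0,0,0);b=cv2.resize(b,(320,265))
cv2.imwrite('pics/c6.png',np.hstack([a,cv2.copyMakeBorder(b,0,95,0,0,0)]))
hsv=cv2.cvtColor(im,cv2.COLOR_BGR2HSV)
y=((hsv[...,0]>20)&(hsv[...,0]<35)&(hsv[...,1]>150)).astype(np.uint8)*255
c=blob(y,342,190,20);print(cv2.boundingRect(c))
for x,yy in[(.453,-.0155),(.453,-.012)]: print(proj('side',[x,yy,.136]),proj('side',[x,yy,.100]))
go([.453,-.0145,.20],np.radians(63))"
```

```text
[ 0.43991691 -0.25914696  0.23213579] 6.4 0.0913202122868149 [ 0.11042171  0.33527102 -0.72943185]
(332, 182, 20, 22)
[342.42680693 185.54997746] [341.79916667 197.99956525]
[341.93263685 186.16393855] [341.31130409 198.63459142]
travel [ -1.86  -9.83 -22.32] ang [-0.004  0.    -0.   ] steps~ 3.9
```

View pics/c6.png

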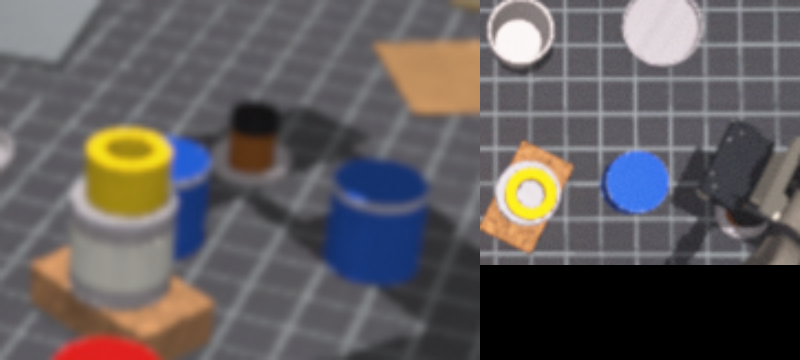

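c6: the jar stands upright in the small dish at (253,140). The roll is undisturbed. I go to the roll.

servo_tool --steps '[{"travel":[-1.8,-9.8,-22.3],"angular":[0,0,0],"gripper":1},{"travel":[-1.8,-9.8,-22.3],"angular":[0,0,0],"gripper":1},{"travel":[-1.8,-9.8,-22.3],"angular":[0,0,0],"gripper":1},{"travel":[-0.8,-9.8,-22.3],"angular":[0,0,0],"gripper":1},{"travel":[0.7,-9.8,-22.3],"angular":[0,0,0],"gripper":1}]'

```text
t: 7.12
eef_pos: [0.4526, -0.0113, 0.2199]
orientation: [-0.369, -0.602, -0.371, 0.603]
force: [-0.6, -1.2, -0.4]
opening: 0.0917
```

servo_tool --steps '[{"travel":[0,0,0],"angular":[0,0,0],"gripper":1},{"travel":[0,0,0],"angular":[0,0,0],"gripper":1}]'

```text
t: 7.38
eef_pos: [0.4532, -0.0154, 0.2208]
orientation: [-0.368, -0.603, -0.368, 0.604]
force: [0.2, -0.2, -0.5]
opening: 0.0917
```

```bash
python3 -c "
from h import *
s=state()[0];print(s['eef_pos'],s['t'],s['opening'],s['force'])
go([.453,-.0145,.124],np.radians(63))"
```

```text
[ 0.45323649 -0.01543054  0.2207542 ] 7.375 0.09170975020669052 [ 0.2406894  -0.16146434 -0.52456932]
travel [ 5.01 -0.06 -0.07] ang [-0.005  0.001  0.001] steps~ 0.8
```

servo_tool --steps '[{"travel":[2.5,0,0],"angular":[0,0,0],"gripper":1},{"travel":[4.9,0,0],"angular":[0,0,0],"gripper":1},{"travel":[4.9,0,0],"angular":[0,0,0],"gripper":1},{"travel":[4.9,0,0],"angular":[0,0,0],"gripper":0.2},{"travel":[4.9,0,0],"angular":[0,0,0],"gripper":0}]'

```text
t: 8.0
eef_pos: [0.454, -0.0153, 0.1733]
orientation: [0.369, 0.604, 0.368, -0.603]
force: [0.4, -0.3, 0.2]
opening: 0.0763
```

servo_tool --steps '[{"travel":[0,0,0],"angular":[0,0,0],"gripper":-0.2},{"travel":[0,0,0],"angular":[0,0,0],"gripper":-0.2},{"travel":[0,0,0],"angular":[0,0,0],"gripper":-0.2},{"travel":[0,0,0],"angular":[0,0,0],"gripper":-0.2}]'

```text
t: 8.5
eef_pos: [0.4535, -0.0149, 0.1726]
orientation: [0.368, 0.604, 0.368, -0.604]
force: [-0.6, -0.2, 4.0]
opening: 0.0532
```

servo_tool --steps '[{"travel":[-1,0,0],"angular":[0,0,0],"gripper":-0.2},{"travel":[-3,0,0],"angular":[0,0,0],"gripper":-0.2},{"travel":[-7,0,0],"angular":[0,0,0],"gripper":-0.2},{"travel":[-7,0,0],"angular":[0,0,0],"gripper":-0.2}]'

```text
t: 9.0
eef_pos: [0.4548, -0.0152, 0.2452]
orientation: [0.37, 0.605, 0.367, -0.602]
force: [0.6, -0.3, -0.8]
opening: 0.0529
```

```bash
python3 -c "
from h import *
s=state()[0];print(s['eef_pos'],s['t'],s['opening'],s['force'])
go([.659,.148,.19],np.radians(63))"
```

```text
[ 0.45475489 -0.01518419  0.24521431] 9.0 0.052898719026019524 [ 0.58585542 -0.28063771 -0.78583285]
travel [  0.96  10.7  -23.85] ang [-0.004 -0.002 -0.006] steps~ 4.2
```

servo_tool --steps '[{"travel":[1,10.7,-23.9],"angular":[0,0,0],"gripper":-0.2},{"travel":[1,10.7,-23.9],"angular":[0,0,0],"gripper":-0.2},{"travel":[1,10.7,-23.9],"angular":[0,0,0],"gripper":-0.2},{"travel":[1,10.7,-23.9],"angular":[0,0,0],"gripper":-0.2},{"travel":[6,10.7,-23.9],"angular":[0,0,0],"gripper":-0.2}]'

```text
t: 9.62
eef_pos: [0.6621, 0.1517, 0.1843]
orientation: [0.37, 0.606, 0.368, -0.6]
force: [0.1, -0.5, -1.9]
opening: 0.053
```

servo_tool --steps '[{"travel":[2,0,0],"angular":[0,0,0],"gripper":-0.2},{"travel":[2,0,0],"angular":[0,0,0],"gripper":-0.2},{"travel":[2,0,0],"angular":[0,0,0],"gripper":-0.2}]'

```text
t: 10.0
eef_pos: [0.6582, 0.1485, 0.1632]
orientation: [0.368, 0.604, 0.368, -0.603]
force: [-0.2, -0.0, 0.8]
opening: 0.0529
```

```bash
python3 -c "
from h import *
s=state()[0];print(s['eef_pos'],s['t'],s['opening'],s['force'])
im=cams.grab_frame('side');t=cams.grab_frame('top')
a=cv2.resize(im[165:265,190:310],(480,400));b=cv2.resize(t[95:175,240:320],(320,320))
cv2.imwrite('pics/c7.png',np.hstack([a,cv2.copyMakeBorder(b,0,80,0,0,0)]))
hsv=cv2.cvtColor(im,cv2.COLOR_BGR2HSV)
y=((hsv[...,0]>20)&(hsv[...,0]<35)&(hsv[...,1]>150)).astype(np.uint8)*255
c=blob(y,240,220,35);print(cv2.boundingRect(c))
g=s['eef_pos']-[0,0,.0467+.026]; print('expected roll bottom px',proj('side',g),'post top',proj('side',[.659,.148,.056]),'base',proj('side',[.659,.148,.008]))
go([.659,.148,.036],np.radians(63))"
```

```text
[0.65821836 0.1485214  0.16324686] 10.0 0.05286334780218682 [-0.23461271 -0.03168098  0.77757466]
(230, 199, 18, 21)
expected roll bottom px [238.11877372 214.45416072] post top [239.04776335 226.12195369] base [240.51787675 241.93983979]
travel [8.13 0.05 0.03] ang [-0.004 -0.001 -0.002] steps~ 1.3
```

View pics/c7.png

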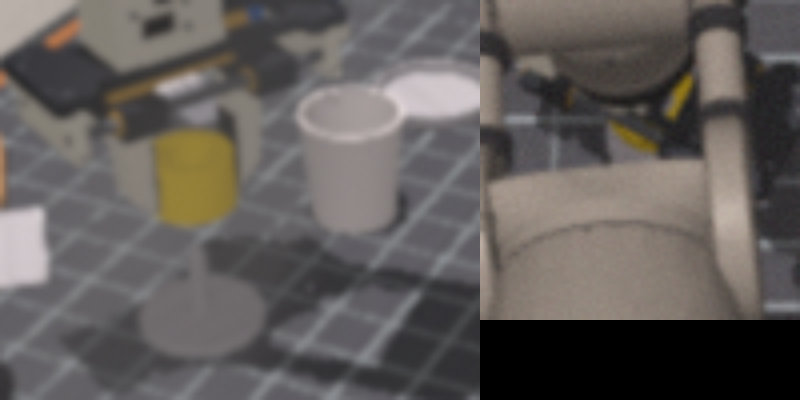

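c7: the roll (c7 197,175) hangs directly over the post top (197,248), and the measured pixels match the projection within 1 px. I lower it.

servo_tool --steps '[{"travel":[2,0,0],"angular":[0,0,0],"gripper":-0.2},{"travel":[4,0,0],"angular":[0,0,0],"gripper":-0.2},{"travel":[5,0,0],"angular":[0,0,0],"gripper":-0.2},{"travel":[5,0,0],"angular":[0,0,0],"gripper":-0.2}]'

```text
t: 10.6
eef_pos: [0.6578, 0.1485, 0.1124]
orientation: [-0.368, -0.604, -0.368, 0.604]
force: [-0.0, -0.2, -0.7]
opening: 0.0528
```

servo_tool --steps '[{"travel":[1.5,0,0],"angular":[0,0,0],"gripper":-0.2},{"travel":[3,0,0],"angular":[0,0,0],"gripper":-0.2},{"travel":[3,0,0],"angular":[0,0,0],"gripper":-0.2}]'

```text
t: 10.98
eef_pos: [0.6574, 0.1486, 0.0809]
orientation: [-0.368, -0.603, -0.369, 0.604]
force: [-0.7, -0.1, 0.1]
opening: 0.0531
```

servo_tool --steps '[{"travel":[0.2,0,0],"angular":[0,0,0],"gripper":-0.2},{"travel":[0.2,0,0],"angular":[0,0,0],"gripper":-0.2}]'

```text
t: 11.22
eef_pos: [0.6578, 0.1486, 0.0803]
orientation: [-0.368, -0.604, -0.368, 0.604]
force: [0.0, -0.1, -0.3]
opening: 0.0533
```

servo_tool --steps '[{"travel":[0.1,0,0],"angular":[0,0,0],"gripper":-0.2},{"travel":[0.15,0,0],"angular":[0,0,0],"gripper":-0.2},{"travel":[0.15,0,0],"angular":[0,0,0],"gripper":-0.2}]'

```text
t: 11.6
eef_pos: [0.6579, 0.1486, 0.0801]
orientation: [0.368, 0.604, 0.368, -0.603]
force: [-2.5, -0.7, 7.5]
opening: 0.0529
```

Contact (7.5 N). I release and rise clear of the post.

servo_tool --steps '[{"travel":[0,0,0],"angular":[0,0,0],"gripper":0.3},{"travel":[0,0,0],"angular":[0,0,0],"gripper":0.6},{"travel":[0,0,0],"angular":[0,0,0],"gripper":0.9},{"travel":[0,0,0],"angular":[0,0,0],"gripper":0.9},{"travel":[-2,0,0],"angular":[0,0,0],"gripper":0.9}]'

```text
t: 12.22
eef_pos: [0.6568, 0.1485, 0.0977]
orientation: [-0.368, -0.602, -0.369, 0.605]
force: [0.0, -0.6, 0.3]
opening: 0.087
```

servo_tool --steps '[{"travel":[-6,0,0],"angular":[0,0,0],"gripper":1},{"travel":[-12,0,0],"angular":[0,0,0],"gripper":1},{"travel":[-12,0,0],"angular":[0,0,0],"gripper":1}]'

```text
t: 12.6
eef_pos: [0.6603, 0.149, 0.2271]
orientation: [0.37, 0.608, 0.366, -0.599]
force: [0.2, -0.8, 0.2]
opening: 0.0917
```

```bash
python3 -c "
from h import *
s=state()[0];print(s['eef_pos'],s['t'],s['opening'],s['force'])
im=cams.grab_frame('side');t=cams.grab_frame('top')
a=cv2.resize(im[160:260,200:380],(540,300));b=cv2.resize(t[165:250,310:395],(260,260))
cv2.imwrite('pics/c8.png',np.hstack([a,cv2.copyMakeBorder(b,0,40,0,0,0)]))
go([.4535,-.014,.14],np.radians(63))"
```

```text
[0.66030774 0.14901304 0.22712854] 12.6 0.09166419986257919 [ 0.23890596 -0.76166167  0.16539395]
travel [  3.34 -10.75  23.82] ang [-0.004 -0.001 -0.002] steps~ 4.2
```

View pics/c8.png

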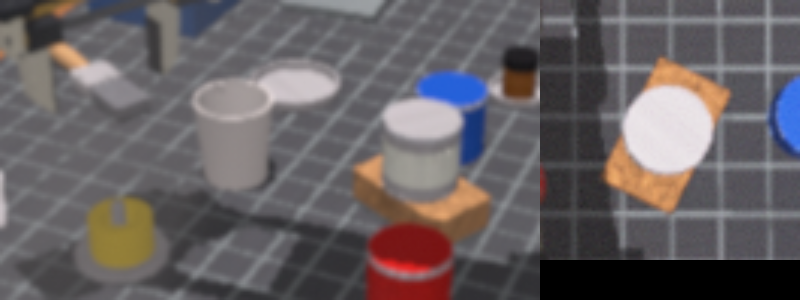

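c8: the roll lies flat on the spindle with the post through its hole (119,235). The tin top is at right panel (668,129), and the block is fully outlined.

```bash
python3 -c "
from h import *
k=260/85
f=lambda u,v:((u-540+.5)/k-.5+310,(v+.5)/k-.5+165)
h=lambda u,v:((u+.5)/3-.5+200,(v+.5)/3-.5+160)
print('tin',onz('top',*f(668,129),.1),'side',onz('side',*h(423,121),.1))
C=np.array([onz('top',*f(*p),.036)[:2] for p in [(662,57),(730,97),(672,212),(605,172)]])
d=C[0]-C[3]+C[1]-C[2];print('block',C.mean(0),np.degrees(np.arctan2(d[1],d[0])),np.linalg.norm(C[0]-C[3]),np.linalg.norm(C[0]-C[1]))
"
```

```text
tin [ 0.45518394 -0.01379523  0.1       ] side [ 0.45207472 -0.00496173  0.1       ]
block [ 0.45394502 -0.0162059 ] -26.53770447009045 0.10324354887641313 0.06322359053324285
```

servo_tool --steps '[{"travel":[0,-10.7,23.8],"angular":[0,0,0],"gripper":1},{"travel":[0,-10.7,23.8],"angular":[0,0,0],"gripper":1},{"travel":[0,-10.7,23.8],"angular":[0,0,0],"gripper":1},{"travel":[0,-10.7,23.8],"angular":[0,0,0],"gripper":1},{"travel":[3.3,-10.7,23.8],"angular":[0,0,0],"gripper":1}]'

```text
t: 13.32
eef_pos: [0.4516, -0.0156, 0.1863]
orientation: [0.368, 0.604, 0.367, -0.604]
force: [0.9, -0.5, 0.3]
opening: 0.0918
```

servo_tool --steps '[{"travel":[0,0,0],"angular":[0,0,0],"gripper":1},{"travel":[0,0,0],"angular":[0,0,0],"gripper":1}]'

```text
t: 13.58
eef_pos: [0.4545, -0.0138, 0.186]
orientation: [-0.368, -0.604, -0.368, 0.604]
force: [-0.2, -0.2, 0.4]
opening: 0.0915
```

```bash
python3 -c "
from h import *
s=state()[0];print(s['eef_pos'],s['t'],s['opening'],s['force'])
go([.4535,-.0145,.074],np.radians(63))"
```

```text
[ 0.45453452 -0.01378377  0.18599233] 13.575 0.09154446004216522 [-0.16508485 -0.16172055  0.36355587]
travel [ 6.53 -0.06  0.11] ang [-0.004 -0.     0.   ] steps~ 1.0
```

servo_tool --steps '[{"travel":[3,0,0],"angular":[0,0,0],"gripper":1},{"travel":[6.5,0,0],"angular":[0,0,0],"gripper":1},{"travel":[6.5,0,0],"angular":[0,0,0],"gripper":1},{"travel":[6.5,0,0],"angular":[0,0,0],"gripper":0.6},{"travel":[6.5,0,0],"angular":[0,0,0],"gripper":0.4}]'

```text
t: 14.2
eef_pos: [0.4549, -0.014, 0.1222]
orientation: [0.369, 0.604, 0.368, -0.603]
force: [0.6, 0.5, -0.8]
opening: 0.0766
```

servo_tool --steps '[{"travel":[0,0,0],"angular":[0,0,0],"gripper":0.1},{"travel":[0,0,0],"angular":[0,0,0],"gripper":0.1},{"travel":[0,0,0],"angular":[0,0,0],"gripper":0.1},{"travel":[0,0,0],"angular":[0,0,0],"gripper":0.1}]'

```text
t: 14.7
eef_pos: [0.4545, -0.0141, 0.1218]
orientation: [0.369, 0.604, 0.368, -0.603]
force: [-0.5, 2.0, 6.2]
opening: 0.0657
```

servo_tool --steps '[{"travel":[-1,0,0],"angular":[0,0,0],"gripper":0.1},{"travel":[-4,0,0],"angular":[0,0,0],"gripper":0.1},{"travel":[-8,0,0],"angular":[0,0,0],"gripper":0.1},{"travel":[-8,0,0],"angular":[0,0,0],"gripper":0.1}]'

```text
t: 15.2
eef_pos: [0.4551, -0.0143, 0.2035]
orientation: [0.37, 0.605, 0.367, -0.602]
force: [0.9, -0.3, -2.6]
opening: 0.0654
```

```bash
python3 -c "
from h import *
s=state()[0];print(s['eef_pos'],s['t'],s['opening'],s['force'])
go([.6485,-.169,.155],np.radians(63))"
```

```text
[ 0.45505755 -0.01433317  0.203484  ] 15.2 0.06538355827898312 [ 0.88263656 -0.30138442 -2.60898052]
travel [ 0.31 24.27  4.91] ang [-0.004 -0.001 -0.006] steps~ 4.0
```

servo_tool --steps '[{"travel":[0.3,24.3,4.9],"angular":[0,0,0],"gripper":0.1},{"travel":[0.3,24.3,4.9],"angular":[0,0,0],"gripper":0.1},{"travel":[0.3,24.3,4.9],"angular":[0,0,0],"gripper":0.1},{"travel":[0.3,24.3,4.9],"angular":[0,0,0],"gripper":0.1},{"travel":[5,24.3,4.9],"angular":[0,0,0],"gripper":0.1}]'

```text
t: 15.82
eef_pos: [0.6523, -0.1731, 0.1526]
orientation: [0.371, 0.606, 0.364, -0.602]
force: [-0.6, 0.2, -3.6]
opening: 0.0657
```

servo_tool --steps '[{"travel":[1,0,0],"angular":[0,0,0],"gripper":0.1},{"travel":[1,0,0],"angular":[0,0,0],"gripper":0.1},{"travel":[1,0,0],"angular":[0,0,0],"gripper":0.1}]'

```text
t: 16.2
eef_pos: [0.648, -0.1685, 0.1426]
orientation: [0.369, 0.604, 0.368, -0.603]
force: [0.5, 0.6, -3.1]
opening: 0.0654
```

```bash
python3 -c "
from h import *
s=state()[0];print(s['eef_pos'],s['t'],s['opening'],s['force'])
im=cams.grab_frame('side');cv2.imwrite('pics/c9.png',cv2.resize(im[120:230,230:380],None,fx=4,fy=4))
g=s['eef_pos']-[0,0,.0467+.039]; print('tin bottom px',(proj('side',g)-[230,120])*4,'dish',(proj('side',[.6485,-.169,.003])-[230,120])*4)
go([.6485,-.169,.044],np.radians(63))"
```

```text
[ 0.64795242 -0.16846953  0.14260586] 16.2 0.06543917230579074 [ 0.45648895  0.60006944 -3.1416436 ]
tin bottom px [273.74953275 213.01157101] dish [273.84168143 275.08071812]
travel [5.22 0.04 0.02] ang [-0.003 -0.    -0.003] steps~ 0.8
```

View pics/c9.png

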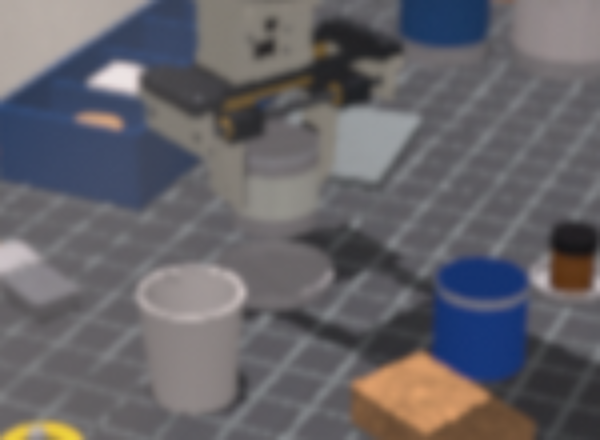

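c9: the tin (column ~280) hangs over the large dish (column ~278, row 273), clear of the cup. I lower it.

servo_tool --steps '[{"travel":[2.5,0,0],"angular":[0,0,0],"gripper":0.1},{"travel":[4.5,0,0],"angular":[0,0,0],"gripper":0.1},{"travel":[5.2,0,0],"angular":[0,0,0],"gripper":0.1},{"travel":[5.2,0,0],"angular":[0,0,0],"gripper":0.1}]'

```text
t: 16.75
eef_pos: [0.648, -0.1688, 0.09]
orientation: [0.369, 0.604, 0.368, -0.603]
force: [-0.3, -0.5, -2.2]
opening: 0.0658
```

servo_tool --steps '[{"travel":[0.15,0,0],"angular":[0,0,0],"gripper":0.1},{"travel":[0.15,0,0],"angular":[0,0,0],"gripper":0.1},{"travel":[0.15,0,0],"angular":[0,0,0],"gripper":0.1}]'

```text
t: 17.12
eef_pos: [0.6482, -0.169, 0.0888]
orientation: [0.369, 0.604, 0.368, -0.603]
force: [-0.8, 1.0, 6.5]
opening: 0.0658
```

Contact (6.5 N, weight taken up). I release and rise.

servo_tool --steps '[{"travel":[0,0,0],"angular":[0,0,0],"gripper":0.6},{"travel":[0,0,0],"angular":[0,0,0],"gripper":1},{"travel":[0,0,0],"angular":[0,0,0],"gripper":1},{"travel":[0,0,0],"angular":[0,0,0],"gripper":1},{"travel":[-2,0,0],"angular":[0,0,0],"gripper":1}]'

```text
t: 17.75
eef_pos: [0.6465, -0.1684, 0.1062]
orientation: [-0.367, -0.603, -0.369, 0.605]
force: [-0.5, -0.4, 1.4]
opening: 0.0916
```

servo_tool --steps '[{"travel":[-6,0,0],"angular":[0,0,0],"gripper":1},{"travel":[-10,0,0],"angular":[0,0,0],"gripper":1},{"travel":[-10,0,0],"angular":[0,0,0],"gripper":1}]'

```text
t: 18.12
eef_pos: [0.6493, -0.1694, 0.2135]
orientation: [0.371, 0.606, 0.365, -0.601]
force: [0.6, -0.1, -0.8]
opening: 0.0917
```

```bash
python3 -c "
from h import *
s=state()[0];print(s['eef_pos'],s['t'],s['opening'],s['force'])
im=cams.grab_frame('side');t=cams.grab_frame('top')
a=cv2.resize(im[150:240,250:390],(467,300));b=cv2.resize(t[160:260,300:400],(300,300))
cv2.imwrite('pics/c10.png',np.hstack([a,b]))
hsv=cv2.cvtColor(t,cv2.COLOR_BGR2HSV)
o=((hsv[...,0]>5)&(hsv[...,0]<22)&(hsv[...,1]>70)&(hsv[...,2]>60)).astype(np.uint8)*255
c=cv2.convexHull(blob(o,352,208,30)); P=np.array([onz('top',*p[0],.036)[:2] for p in c.astype(float)]);print('block',cv2.minAreaRect((P*1000).astype(np.float32)))
go([.454,-.0155,.10],np.radians(63.2))"
```

```text
[ 0.64926912 -0.16935325  0.21351251] 18.125 0.091712607748365 [ 0.57882378 -0.07257319 -0.83478115]
block ((458.4398193359375, -17.091148376464844), (65.75666046142578, 101.2474594116211), 63.5455436706543)
travel [  6.14 -24.23  -4.78] ang [-0.007 -0.    -0.002] steps~ 4.1
```

View pics/c10.png

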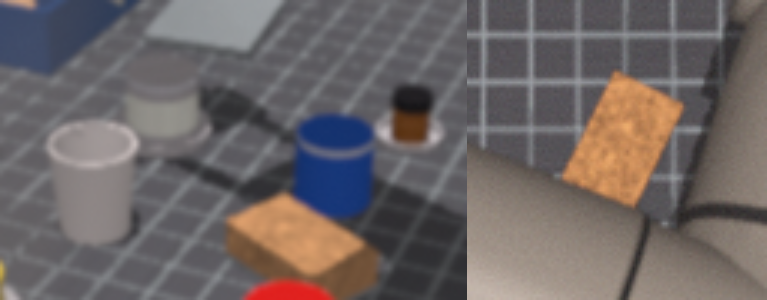

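c10: the tin stands in the large dish (160,105), the jar in its dish. The block is in place and partly hidden by the arm. I go to the block.

servo_tool --steps '[{"travel":[0,-24.2,-4.8],"angular":[-0.005,0,0],"gripper":1},{"travel":[0,-24.2,-4.8],"angular":[-0.005,0,0],"gripper":1},{"travel":[0,-24.2,-4.8],"angular":[-0.005,0,0],"gripper":1},{"travel":[0,-24.2,-4.8],"angular":[-0.005,0,0],"gripper":1},{"travel":[6,-24.2,-4.8],"angular":[-0.005,0,0],"gripper":1}]'

```text
t: 18.85
eef_pos: [0.4536, -0.0136, 0.1504]
orientation: [0.373, 0.604, 0.369, -0.6]
force: [3.2, -1.0, -1.3]
opening: 0.0918
```

servo_tool --steps '[{"travel":[0.5,0,0],"angular":[0,0,0],"gripper":1},{"travel":[0.5,0,0],"angular":[0,0,0],"gripper":1}]'

```text
t: 19.1
eef_pos: [0.4546, -0.0157, 0.1423]
orientation: [-0.369, -0.602, -0.37, 0.603]
force: [0.4, -0.1, 0.3]
opening: 0.0926
```

```bash
python3 -c "
from h import *
s=state()[0];print(s['eef_pos'],s['t'],s['opening'],s['force'])
go([.454,-.0155,.029],np.radians(63.3))"
```

```text
[ 0.45464092 -0.01571841  0.14228406] 19.1 0.09258332856536465 [ 0.35131659 -0.0791627   0.34888185]
travel [ 6.66 -0.06  0.01] ang [-0.004  0.001  0.001] steps~ 1.1
```

servo_tool --steps '[{"travel":[3,0,0],"angular":[0,0,0],"gripper":1},{"travel":[6.6,0,0],"angular":[0,0,0],"gripper":1},{"travel":[6.6,0,0],"angular":[0,0,0],"gripper":1},{"travel":[6.6,0,0],"angular":[0,0,0],"gripper":0.6},{"travel":[6.6,0,0],"angular":[0,0,0],"gripper":0.2}]'

```text
t: 19.73
eef_pos: [0.4554, -0.0157, 0.0778]
orientation: [0.371, 0.603, 0.369, -0.602]
force: [-0.8, -0.1, 0.2]
opening: 0.0765
```

servo_tool --steps '[{"travel":[0,0,0],"angular":[0,0,0],"gripper":0.1},{"travel":[0,0,0],"angular":[0,0,0],"gripper":0.1},{"travel":[0,0,0],"angular":[0,0,0],"gripper":0.1},{"travel":[0,0,0],"angular":[0,0,0],"gripper":0.1}]'

```text
t: 20.23
eef_pos: [0.4548, -0.0155, 0.0772]
orientation: [0.37, 0.603, 0.369, -0.602]
force: [0.0, -0.8, 7.7]
opening: 0.0638
```

servo_tool --steps '[{"travel":[-1,0,0],"angular":[0,0,0],"gripper":0.1},{"travel":[-5,0,0],"angular":[0,0,0],"gripper":0.1},{"travel":[-10,0,0],"angular":[0,0,0],"gripper":0.1},{"travel":[-10,0,0],"angular":[0,0,0],"gripper":0.1}]'

```text
t: 20.72
eef_pos: [0.456, -0.0157, 0.1799]
orientation: [0.372, 0.605, 0.368, -0.601]
force: [0.6, 0.4, -1.9]
opening: 0.0635
```

```bash
python3 -c "
from h import *
s=state()[0];print(s['eef_pos'],s['t'],s['opening'],s['force'])
go([.457,.2535,.13],np.radians(14.2+90))
# recheck tray with mask at subpixel-ish
t=cams.grab_frame('top');hsv=cv2.cvtColor(t,cv2.COLOR_BGR2HSV)
g=((hsv[...,1]<60)&(hsv[...,2]>150)).astype(np.uint8)*255
c=blob(cv2.morphologyEx(g,cv2.MORPH_OPEN,np.ones((5,5))),244,208,45)
P=np.array([onz('top',*p[0],.006)[:2] for p in c.astype(float)]);print(cv2.minAreaRect((P*1000).astype(np.float32)))
"
```

```text
[ 0.45597851 -0.01565677  0.17985867] 20.725 0.06347563882655041 [ 0.58090656  0.3597051  -1.91626573]
travel [  0.27 -12.1  -24.04] ang [-0.718  0.001 -0.008] steps~ 4.3
((456.3228759765625, 254.3514404296875), (143.52383422851562, 96.39620971679688), 14.658716201782227)
```

servo_tool --steps '[{"travel":[0,-12.1,-24],"angular":[-0.72,0,0],"gripper":0.1},{"travel":[0,-12.1,-24],"angular":[-0.72,0,0],"gripper":0.1},{"travel":[0,-12.1,-24],"angular":[-0.72,0,0],"gripper":0.1},{"travel":[0,-12.1,-24],"angular":[-0.72,0,0],"gripper":0.1},{"travel":[3,-12.1,-24],"angular":[-0.72,0,0],"gripper":0.1}]'

```text
t: 21.4
eef_pos: [0.455, 0.2569, 0.146]
orientation: [0.56, 0.433, 0.559, -0.431]
force: [0.9, -0.2, -1.7]
opening: 0.064
```

servo_tool --steps '[{"travel":[1.5,0,0],"angular":[0,0,0],"gripper":0.1},{"travel":[1.5,0,0],"angular":[0,0,0],"gripper":0.1},{"travel":[1.5,0,0],"angular":[0,0,0],"gripper":0.1}]'

```text
t: 21.78
eef_pos: [0.4555, 0.2524, 0.1315]
orientation: [0.558, 0.434, 0.558, -0.434]
force: [-0.0, -0.7, -1.7]
opening: 0.0638
```

```bash
python3 -c "
from h import *
s=state()[0];print(s['eef_pos'],s['t'],s['opening'],s['force'])
im=cams.grab_frame('side');cv2.imwrite('pics/c11.png',cv2.resize(im[210:330,220:370],None,fx=4,fy=4))
go([.457,.253,.0365],np.radians(14.4+90))"
```

```text
[0.45551616 0.25237219 0.13154689] 21.775 0.06380076634464019 [-0.04643112 -0.65131661 -1.68524661]
travel [ 4.87  0.13 -0.02] ang [-0.003  0.    -0.001] steps~ 0.8
```

View pics/c11.png

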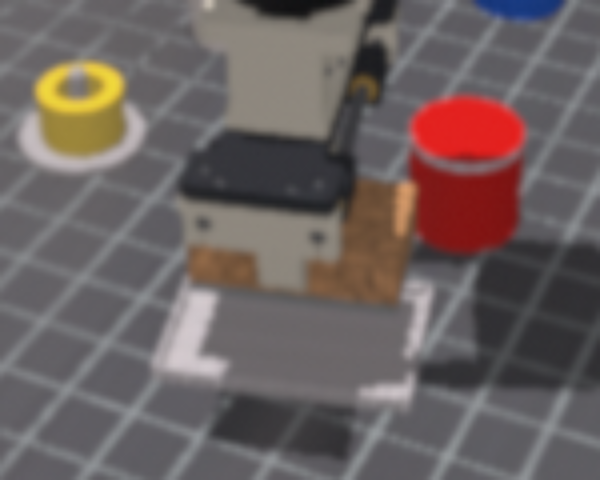

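```bash
python3 -c "
from h import *
s,R=state();p=s['eef_pos'];z=p[2]-.0467-.0305
print(onz('side',267.5,280,z),onz('side',319.5,286.5,z),onz('side',316,288,z))
a=np.radians(14.4);u=np.array([np.cos(a),np.sin(a)]);v=np.array([-u[1],u[0]])
for sx in(1,-1): print('expected',p[:2]+u*sx*.055+v*.032)
"
```

```text
[0.4995783  0.29266845 0.05473174] [0.39333287 0.26599423 0.05473174] [0.39803928 0.27311338 0.05473174]
expected [0.50102045 0.29718642]
expected [0.3944763  0.26983053]
```

The block lies along the tray, and its measured lower corners agree with the expected ones to about 5 mm. The clearance is 10 mm. I lower it.

servo_tool --steps '[{"travel":[2,0.1,0],"angular":[0,0,0],"gripper":0.1},{"travel":[4,0.1,0],"angular":[0,0,0],"gripper":0.1},{"travel":[4.8,0.1,0],"angular":[0,0,0],"gripper":0.1},{"travel":[4.8,0.1,0],"angular":[0,0,0],"gripper":0.1}]'

```text
t: 22.32
eef_pos: [0.4563, 0.2533, 0.0835]
orientation: [0.558, 0.434, 0.558, -0.434]
force: [0.6, -0.2, -2.0]
opening: 0.0637
```

servo_tool --steps '[{"travel":[0.2,0,0],"angular":[0,0,0],"gripper":0.1},{"travel":[0.2,0,0],"angular":[0,0,0],"gripper":0.1},{"travel":[0.2,0,0],"angular":[0,0,0],"gripper":0.1}]'

```text
t: 22.7
eef_pos: [0.4562, 0.2537, 0.0816]
orientation: [0.559, 0.434, 0.558, -0.434]
force: [-0.2, 0.2, -2.0]
opening: 0.0636
```

servo_tool --steps '[{"travel":[0.1,0,0],"angular":[0,0,0],"gripper":0.1},{"travel":[0.1,0,0],"angular":[0,0,0],"gripper":0.1}]'

```text
t: 22.95
eef_pos: [0.4563, 0.2537, 0.0812]
orientation: [0.559, 0.434, 0.558, -0.434]
force: [-2.1, -0.6, 6.5]
opening: 0.0638
```

Contact (6.5 N). I release, rise and check everything.

servo_tool --steps '[{"travel":[0,0,0],"angular":[0,0,0],"gripper":0.6},{"travel":[0,0,0],"angular":[0,0,0],"gripper":0.8},{"travel":[0,0,0],"angular":[0,0,0],"gripper":0.8},{"travel":[-1,0,0],"angular":[0,0,0],"gripper":0.8},{"travel":[-4,0,0],"angular":[0,0,0],"gripper":0.8}]'

```text
t: 23.58
eef_pos: [0.4553, 0.2533, 0.12]
orientation: [0.558, 0.433, 0.559, -0.435]
force: [-0.1, 0.8, -0.4]
opening: 0.0827
```

servo_tool --steps '[{"travel":[-6,0,0],"angular":[0,0,0],"gripper":1},{"travel":[-12,0,0],"angular":[0,0,0],"gripper":1},{"travel":[-16,0,0],"angular":[0,0,0],"gripper":1},{"travel":[-16,0,0],"angular":[0,0,0],"gripper":1}]'

```text
t: 24.08
eef_pos: [0.4571, 0.2541, 0.2844]
orientation: [0.56, 0.436, 0.557, -0.431]
force: [0.2, -0.9, -0.7]
opening: 0.0919
```

```bash
python3 -c "
from h import *
s=state()[0];print(s['eef_pos'],s['t'],s['opening'],s['force'])
im=cams.grab_frame('side');cv2.imwrite('pics/c12.png',cv2.resize(im[150:330,170:430],None,fx=3,fy=3))"
```

```text
[0.45713068 0.25409541 0.28440087] 24.075 0.09189286304738921 [ 0.24726476 -0.94191484 -0.67476275]
```

View pics/c12.png

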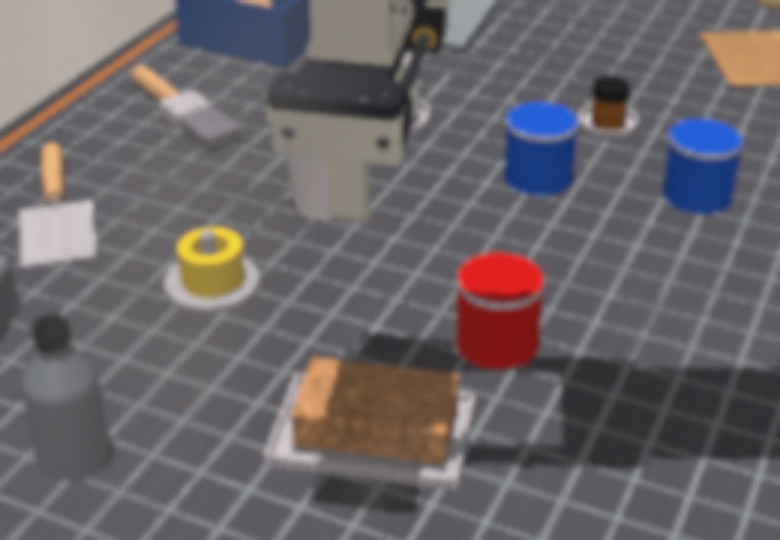

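c12: the block is flat in the tray (375,410), the roll on the post (210,262), the jar in its dish (610,103). The tin and cup are hidden behind the gripper, so I move the arm aside for one last look.

servo_tool --steps '[{"travel":[-6,-6,0],"angular":[0,0,0],"gripper":1},{"travel":[-6,-12,0],"angular":[0,0,0],"gripper":1},{"travel":[-6,-12,0],"angular":[0,0,0],"gripper":1},{"travel":[-6,-12,0],"angular":[0,0,0],"gripper":1}]'

```text
t: 24.62
eef_pos: [0.3394, 0.2239, 0.3399]
orientation: [0.559, 0.434, 0.559, -0.434]
force: [0.6, 0.7, 0.4]
opening: 0.092
```

```bash
python3 -c "
from h import *
s=state()[0];print(s['eef_pos'],s['t'],s['opening'],s['force'])
im=cams.grab_frame('side');t=cams.grab_frame('top')
a=cv2.resize(im[150:330,230:400],(400,424));b=cv2.resize(t[95:250,170:475],(800,407)) 
b=cv2.resize(t[95:250,190:470],(400,221))
cv2.imwrite('pics/c13.png',np.hstack([a,cv2.copyMakeBorder(b,0,203,0,0,0)]))"
```

```text
[0.33943083 0.22390915 0.33989063] 24.625 0.09195553969430421 [0.60756483 0.68614915 0.355209  ]
```

View pics/c13.png

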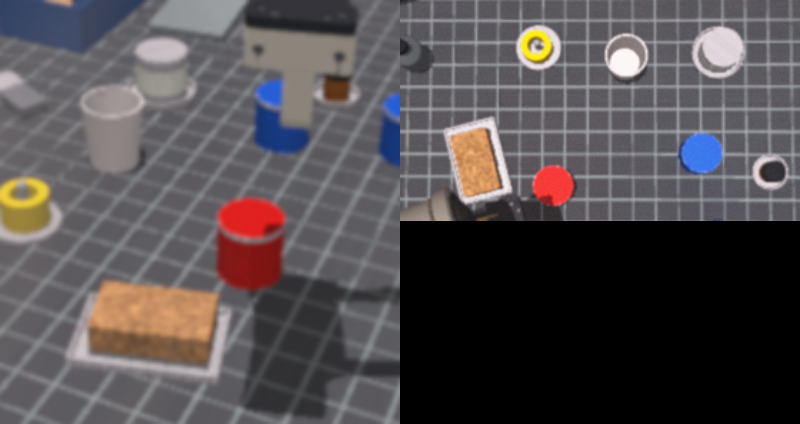

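c13: in the top panel the block lies along the tray (475,160), the roll is on the post (537,45), the tin is in the large dish (720,50) and the jar is in the small dish (770,172). The cup, bottle and look-alikes are where they were. I hand in.

```bash
python3 -c "
from station import arm;print(arm.job_done())"
```

```text
the job is handed in; nothing more can be done
None
```

I took the stack apart from the top and put each thing in its place: the jar in the small dish, the tape roll over the post, the tin in the large dish, and the sanding block in the tray. I handed the job in about 25 s into the run.

- **Final pictures:** the side and top views show all four things upright or flat in their places. The block lies along the tray, and the cup, bottle, red tin and blue tins look unmoved. The gripper was open and clear of everything.
- **Forces:** the highest force I read was about 13 N, when the jar touched its dish. The others touched down at about 6 to 8 N.
- **Disagreement:** the two cameras differed by about 4 to 8 mm in y (18 mm in one early, rough reading of the tin). I used values near the top view or between the two; this was within the clearances, and no check failed.

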